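# Reset the slice thickness of the green vegetable slicer

## Robot

A 6-joint arm with a two-finger parallel gripper is mounted at the origin on the work surface. World frame = base frame: x ahead of the robot, y to its left, z up, the work surface at z = 0. Lengths are in m, angles in rad, forces in N, time in s.
With the tool pointing down it reaches from about 0.25 to 0.775 m from the base axis. Payload 4 kg.
Tool frame: the origin (TCP) lies on the front face of the gripper's body, between the roots of the fingers; the fingertips stand 97 mm ahead of it and the grasp point (between the pads) lies 78 mm ahead of it (tip_reach is the distance from the TCP to the fingertips, in m); z points along the fingers, y is the line along which they close (so a half turn about z gives the same grasp; the last joint's range is limited). The gripper opens to 94 mm and grips with 3 to 60 N. Pads are 16 mm wide; open, the fingers measure 119 mm over their backs; the gripper's body (75 mm by 177 mm) begins 78 mm behind the grasp point.
Start: joints at [1.216, 0.087, 1.371, -0, 1.684, -0.103], TCP at [0.137, 0.533, 0.303] pointing down, gripper open.
Joint ranges: [-3.1, 3.1], [-0.76, 2.03], [0.27, 2.55], [-1.08, 4.22], [0.17, 2.65], [-2.57, 2.57]. Speed limits (rad/s): [2.79, 2.79, 3.14, 3.14, 3.14, 3.14].

## Interface

Orientations are given as a 3x3 rotation matrix whose columns are the frame's x, y, z axes.
In Python, from station import get_obs, grab_frame, camera_params, job_done, tip_reach gives the robot as it stands.
- The arm moves only by the shell command python3 -m handwheel 'ROWS' [OPENING]. ROWS is JSON, a list of rows, each a list of 4 numbers: the shift along the tool's x, y, z each as a share of 0.1 m, from -1 to 1, then the turn about the tool's z as a share of 90 degrees, from -1 to 1. In form: [[tx, ty, tz, twist], ...]. A call has 1 to 12 rows; each row is the pose to reach, as a shift and turn from the pose commanded when the call began, along the tool's axes at that moment; what a row does not reach only later rows make up. A row lasts 1/10 s, in which the tool goes at most 50 mm and 8.59 degrees, less where a joint would pass 70% of its speed; a pose out of reach is approached as far as the arm can. A call with a number of a shift or a turn outside -1 to 1 is refused whole. A call with a gripper value outside its range is refused whole. OPENING is the gripper command: -1 is fully open, 1 is shut, values between are in proportion, set as the call begins (- or left out, the last holds). The fingers move at their own pace and stop on an object; the grip force is fixed at half the most. Time passes only in rows, so rows that repeat a pose let the fingers close. It gives the time, the measured TCP pose, the force, the opening and the grip force at its end, in the units of the state.
- get_obs(): the state, without advancing time (a new reading comes with each control period).
- grab_frame(name): name is "scene" or "side" or "wrist"; returns (picture, depth): 400x640x3 uint8, red, green, blue; 400x640 float32, m along the optical axis (not along the pixel's ray), 0 where there is no reading.
- camera_params(name): a dict with "mtx" (3x3 intrinsics, pixels), "distortion" ([k1, k2, p1, p2, k3] as OpenCV has them; the pictures are not rectified), "xyz" and "attitude" of the camera in the world. Camera axes: x right, y down, z forward; pixel columns grow to the right and rows downward; lengths in m; the calibration is good to about 2 mm. A picture is of the moment at which its call begins: read the wrist's pose just before it. camera_params takes no time and is no camera call; for the wrist camera it gives the pose at the moment of the call.
- job_done(): hands the job in; it is judged then, once.
The state is a dict: "time_s": time; "joints": joint angles; "qd": joint speeds; "joint_torque": joint torques, N m; "position": TCP position; "eef_rot": TCP orientation; "force": force on the tool from outside, world axes, zero at the start; "wrist_torque": the same for the moment, N m; "grip_width": finger opening in m; "grasp_force": force on a finger pad.
Only numpy, scipy, OpenCV 4.12 (cv2) and the standard library are available. Lean on these libraries where they do the work, as an engineer would, in place of code of your own. Each camera call takes 0.05 s, during which the arm holds its last target. There are 200 camera calls.

## Task

Set the green vegetable slicer to the yellow thickness mark: swing its lock ring's lever counterclockwise until it is fully loose, turn the black adjuster until its pointer is at the yellow mark, then swing the lever back until the ring is fully tight again and let go. Never turn the adjuster while the ring is tight, and leave the orange slicer's lock lever and adjuster alone.

Things in the scene. Friction and masses are not known exactly. Their poses are not given: they have to be found in the camera images.
- green_ring (a joint): Lock ring of the green slicer (fixed to the counter), rad: 0 = tight stop, 1.05 = loose stop, growing counterclockwise seen from above. Dark steel ring, radius 42 mm, on the adjuster's upright axis, with one radial lever (18 mm wide, its top 52 mm above the counter) carrying the red handle post. Starts within 0.08 of tight; stays where left; 2 N at the post turns it.
- green_handle (a point): Point on the upright round red post on the lever, 80 mm above the counter: post 13 mm in diameter, 52 to 96 mm above the counter. It travels on a circle of radius 75 mm about the adjuster's axis and can turn between gripper pads, so the gripper need not turn. x axis: outward along the lever, turning with the ring; z up.
- green_adjuster (a joint): Thickness adjuster of the green slicer (flat, 290 x 124 mm, dial plate at its end near the robot), rad, growing counterclockwise seen from above, stops at 0 and 1.4. Its white pointer meets the broad yellow mark at 0.9; thin white marks lie at 0, 0.3, 0.6, 1.2. Starts between 0 and 0.35; stays where left; 0.06 N m turns it.
- green_grip (a point): Point on the adjuster's upright axis, 80 mm above the counter, at the height to grip it: a black upright bar 44 mm long, 14 mm thick, from 57 to 94 mm above the counter, on a disc of radius 22 mm. x axis: along the bar, towards the pointer's end; z up.
- orange_ring (a joint): Lock ring of the orange slicer, otherwise the same machine as the green one, standing beside it; tight near 0. To be left alone.
- orange_adjuster (a joint): Adjuster of the orange slicer, between 0 and 0.35 at the start. To be left alone.

How it is judged:
On the way, in this order (a step that is already met when the one before it is completed fails the run):
1. the green slicer's lock ring is loosened (beyond 0.85 rad) (value of joint green_ring above 0.85 rad), for 0.2 s.
2. with the ring still loose, the adjuster is at the yellow mark (0.9 rad, within 0.18) (value of joint green_ring above 0.85 rad and value of joint green_adjuster between 0.72 and 1.08 rad), for 0.2 s.
At the end, for the whole second after the job is handed in: The green slicer's lock ring is tight again (within 0.18 rad of its tight stop) with its adjuster at the yellow mark (0.9 rad, within 0.18), both let go (value of joint green_ring below 0.18 rad and value of joint green_adjuster between 0.72 and 1.08 rad); the robot touches nothing.
It fails at once if the green adjuster is turned while its lock ring is tight (below 0.35 rad) (value of joint green_ring below 0.35 rad and (velocity of joint green_adjuster above 0.15 rad/s or velocity of joint green_adjuster below -0.15 rad/s)).
It fails at once if the orange slicer's lock ring or adjuster is turned (value of joint orange_ring above 0.25 rad or velocity of joint orange_adjuster above 0.15 rad/s or velocity of joint orange_adjuster below -0.15 rad/s).
It also fails if it takes over 64 s, if anything falls off the work surface, if the arm or the gripper's body presses on something with over 40 N, if the wrist force passes 120 N, or if a joint passes its speed limit or range.

## Working session

There is one attempt and no reset: what is moved stays moved. The work goes in short steps, Python scripts to look and compute and a shell command to move; the robot and the scene stay as the last step left them, time stands still between calls to the robot, and variables do not carry over. Pictures are saved under pics/ and viewed, at most 10 in all, crops included, and the job is handed in when it is done.

```bash
mkdir -p pics; cat > h.py <<'E'
import numpy as np, cv2
from station import *
def save(n,f):
    im,d=grab_frame(n); cv2.imwrite(f'pics/{f}.png',im[:,:,::-1]); np.save(f'{f}.npy',d); return im,d
def cloud(n,d):
    p=camera_params(n); h,w=d.shape
    u,v=np.meshgrid(np.arange(w),np.arange(h))
    r=cv2.undistortPoints(np.stack([u,v],-1).reshape(-1,1,2).astype(np.float64),np.array(p['mtx']),np.array(p['distortion'])).reshape(h,w,2)
    c=np.concatenate([r,np.ones((h,w,1))],-1)*d[...,None]
    return c@np.array(p['attitude']).T+np.array(p['xyz'])
E
python3 - <<'E'
from h import *
o=get_obs();print(o['time_s'],o['position'],o['eef_rot'],o['grip_width'])
for n in('scene','wrist'):
    print(n,camera_params(n)['xyz'],camera_params(n)['attitude'])
a=save('scene','s0')[0]
save('wrist','w0')
E
```

```text
0.0 [0.1369337  0.53234637 0.30151226] [[-9.68458405e-01  2.49174193e-01 -7.34222977e-04]
 [ 2.49175193e-01  9.68456275e-01 -2.04104323e-03]
 [ 2.02487549e-04 -2.15961563e-03 -9.99997648e-01]] 0.09368707707285383
scene [ 0.94670585 -0.17276433  0.59048376] [[ 0.35295115  0.67962613 -0.64306594]
 [ 0.93561554 -0.25122351  0.2480127 ]
 [ 0.00700263 -0.68919886 -0.7245384 ]]
wrist [0.07021675 0.54976513 0.38360236] [[ 0.24961414  0.94157128  0.22613338]
 [ 0.96833746 -0.24176564 -0.06222499]
 [-0.00391798  0.23450565 -0.97210686]]
```

View pics/s0.png

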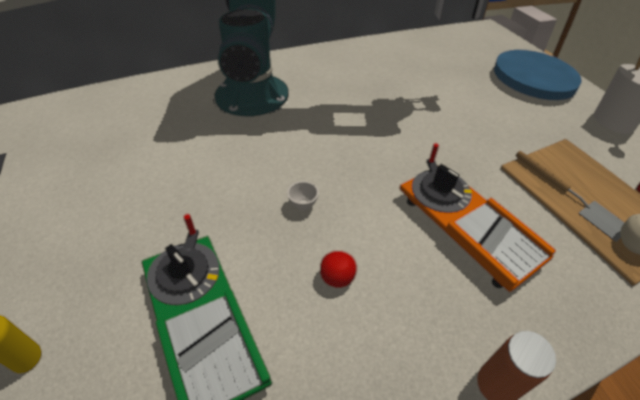

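View pics/w0.png

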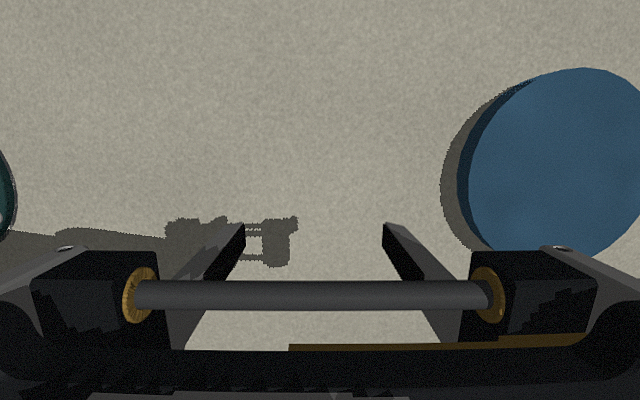

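The scene view shows the green slicer's dial around (183,270), with its red post at (190,224) and yellow mark at (212,277). The orange slicer's dial is near (442,188). The wrist view shows only the counter and a blue plate.

```bash
python3 - <<'E'
from h import *
im=cv2.imread('pics/s0.png')[:,:,::-1].astype(int); d=np.load('s0.npy'); P=cloud('scene',d)
R,G,B=im[...,0],im[...,1],im[...,2]
v,u=np.mgrid[:400,:640]
def rep(n,m):
    m=m&(d>0); q=P[m]; print(n,m.sum(),np.median(q,0).round(4),q.min(0).round(3),q.max(0).round(3))
box=(u>140)&(u<235)&(v>205)&(v<310)
rep('post',box&(R>110)&(G<70)&(B<70))
rep('yellow',box&(R>150)&(G>110)&(B<90))
dark=box&(R<110)&(abs(R-G)<12)&(abs(G-B)<14)
rep('bar',dark&(P[...,2]>.075)&(P[...,2]<.1)); 
m=dark&(abs(P[...,2]-.092)<.006); print(P[m][::3].round(3)[:20])
rep('ringtop',dark&(P[...,2]>.03)&(P[...,2]<.06))
rep('green',(u<280)&(v>200)&(G>90)&(R<60)&(B<90))
q=P[(u<280)&(v>200)&(G>90)&(R<60)&(B<90)&(d>0)]
print(cv2.minAreaRect(q[:,:2].astype(np.float32)))
bo=(u>400)&(u<480)&(v>140)&(v<215)
rep('opost',bo&(R>110)&(G<50)&(B<60)&(P[...,2]>.055))
rep('obar',bo&(R<60)&(P[...,2]>.07))
E
```

```text
post 21 [ 0.4818 -0.2239  0.0958] [ 0.477 -0.228  0.093] [ 0.485 -0.219  0.097]
yellow 38 [ 0.5756 -0.2091  0.0415] [ 0.569 -0.215  0.039] [ 0.582 -0.202  0.043]
bar 273 [ 0.5543 -0.2528  0.0924] [ 0.528 -0.268  0.075] [ 0.573 -0.238  0.095]
[[ 0.528 -0.258  0.093]
 [ 0.531 -0.258  0.094]
 [ 0.531 -0.254  0.092]
 [ 0.532 -0.26   0.094]
 [ 0.534 -0.255  0.094]
 [ 0.532 -0.265  0.093]
 [ 0.534 -0.26   0.093]
 [ 0.534 -0.256  0.092]
 [ 0.537 -0.251  0.093]
 [ 0.535 -0.263  0.094]
 [ 0.536 -0.259  0.093]
 [ 0.537 -0.255  0.092]
 [ 0.538 -0.25   0.091]
 [ 0.538 -0.263  0.095]
 [ 0.538 -0.259  0.094]
 [ 0.541 -0.254  0.095]
 [ 0.542 -0.25   0.093]
 [ 0.538 -0.264  0.092]
 [ 0.539 -0.26   0.092]
 [ 0.543 -0.255  0.094]]
ringtop 2861 [ 0.5593 -0.2536  0.05  ] [ 0.478 -0.316  0.033] [ 0.641 -0.194  0.06 ]
green 2479 [ 0.6405 -0.2488  0.0489] [ 0.488 -0.318  0.035] [ 0.773 -0.166  0.054]
((0.6341261863708496, -0.24252724647521973), (0.28391170501708984, 0.11965744942426682), 7.245840549468994)
opost 5 [0.464  0.2779 0.0953] [0.463 0.275 0.094] [0.466 0.279 0.096]
obar 251 [0.5376 0.2565 0.0837] [0.516 0.247 0.07 ] [0.557 0.274 0.095]
```

```bash
R='.' 
python3 -m handwheel '[[-0.36,-0.48,0,0],[-0.72,-0.96,0,0],[-0.72,-0.96,0,0],[-0.72,-0.96,0,0]]' -1
python3 -m handwheel '[[-0.36,-0.48,0,0],[-0.72,-0.96,0,0],[-0.72,-0.96,0,0],[-0.72,-0.96,0,0]]' | tail -5
```

```text
time_s: 0.5
position: [0.1835, 0.4198, 0.3026]
eef_rot: [[-0.968, 0.252, 0.0], [0.252, 0.968, -0.0], [-0.0, -0.0, -1.0]]
force: [-0.6, 0.3, -0.2]
grip_width: 0.094
grasp_force: 0.0
position: [0.2292, 0.31, 0.3027]
eef_rot: [[-0.968, 0.252, 0.0], [0.252, 0.968, 0.001], [-0.0, 0.001, -1.0]]
force: [0.2, 0.2, -0.9]
grip_width: 0.0939
grasp_force: 0.0
```

```bash
python3 -m handwheel '[[-0.36,-0.48,0,0],[-0.72,-0.96,0,0],[-0.72,-0.96,0,0],[-0.72,-0.96,0,0]]' >/dev/null
python3 -m handwheel '[[-0.36,-0.48,0,0],[-0.72,-0.96,0,0],[-0.72,-0.96,0,0],[-0.72,-0.96,0,0]]' >/dev/null
python3 -m handwheel '[[-0.36,-0.48,0,0],[-0.72,-0.96,0,0],[-0.72,-0.96,0,0],[-0.72,-0.96,0,0]]' >/dev/null
python3 -m handwheel '[[-0.36,-0.48,0,0],[-0.72,-0.96,0,0],[-0.72,-0.96,0,0],[-0.72,-0.96,0,0]]' >/dev/null
python3 -m handwheel '[[-0.36,-0.48,0,0],[-0.72,-0.96,0,0],[-0.72,-0.96,0,0],[-0.72,-0.96,0,0]]'
python3 -m handwheel '[[0,0,0,0.9],[0,0,0,0.9],[0,0,0,0.9],[0,0,0,0.9],[0,0,0,0.9],[0,0,0,0.9],[0,0,0,0.9],[0,0,0,0.9],[0,0,0,0.9],[0,0,0,0.9],[0,0,0,0.9]]' >/dev/null
python3 -m handwheel '[[0,0,0,0.85],[0,0,0,0.85],[0,0,0,0.85],[0,0,0,0.85],[0,0,0,0.85],[0,0,0,0.85],[0,0,0,0.85],[0,0,0,0.85],[0,0,0,0.85],[0,0,0,0.85],[0,0,0,0.85]]'
python3 - <<'E'
from h import *
print(get_obs()['joints'])
save('wrist','w1')
E
```

```text
time_s: 2.9
position: [0.4592, -0.2426, 0.3019]
eef_rot: [[-0.969, 0.248, -0.001], [0.248, 0.969, 0.002], [0.001, 0.002, -1.0]]
force: [0.1, 0.7, -0.3]
grip_width: 0.0942
grasp_force: 0.0
time_s: 5.1
position: [0.4579, -0.2423, 0.3029]
eef_rot: [[0.989, 0.146, 0.0], [0.146, -0.989, 0.001], [0.0, -0.0, -1.0]]
force: [-0.1, -0.8, -0.6]
grip_width: 0.0938
grasp_force: 0.0
[-5.96367733e-01  1.58188393e-02  1.44500147e+00  6.10026109e-04
  1.68077087e+00  8.28228085e-01]
```

View pics/w1.png

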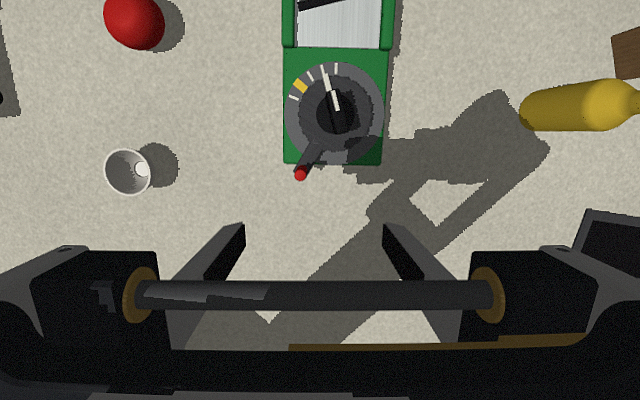

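The wrist view shows the dial centred near (336,110), the red post top at (301,174), the yellow mark at (300,86), and the pointer running from (337,108) to (323,68).

```bash
python3 - <<'E'
from h import *
im=cv2.imread('pics/w1.png')[:,:,::-1].astype(int); d=np.load('w1.npy'); P=cloud('wrist',d)
R,G,B=im[...,0],im[...,1],im[...,2]
v,u=np.mgrid[:400,:640]
box=(u>280)&(u<392)&(v>55)&(v<190)&(d>0)
def rep(n,m):
    q=P[m]; print(n,m.sum(),np.median(q,0).round(4),q.min(0).round(3),q.max(0).round(3)); return q
post=rep('post',box&(R>110)&(G<80)&(B<80)&(P[...,2]>.09))
y=rep('yellow',box&(R>150)&(G>110)&(B<90))
b=rep('bar',box&(P[...,2]>.085)&(R-G<50))
print('bar',cv2.minAreaRect(b[:,:2].astype(np.float32)))
for lo,hi in((.033,.036),(.036,.039),(.039,.042),(.042,.045),(.045,.048),(.048,.051),(.051,.054),(.054,.06)):
    m=box&(P[...,2]>lo)&(P[...,2]<hi)&(abs(R-G)<15)&(R<130)
    if m.sum()>60:print(lo,m.sum(),cv2.minEnclosingCircle(P[m][:,:2].astype(np.float32)))
g=rep('green',(u>270)&(u<400)&(v<190)&(G>80)&(R<60)&(B<100)&(d>0))
w=box&(R>170)&(G>170)&(B>170); 
c=(b[:,:2].min(0)+b[:,:2].max(0))/2; print(c)
for q in P[w]: 
    e=q[:2]-c;print((np.hypot(*e)*1000).round(),np.degrees(np.arctan2(e[1],e[0])).round(),q[2].round(3),end=' | ')
E
```

```text
post 100 [ 0.4796 -0.2248  0.0958] [ 0.474 -0.23   0.092] [ 0.485 -0.219  0.098]
yellow 118 [ 0.5755 -0.2094  0.0418] [ 0.568 -0.218  0.039] [ 0.583 -0.201  0.044]
bar 663 [ 0.5483 -0.2534  0.0939] [ 0.472 -0.268  0.085] [ 0.571 -0.223  0.097]
bar ((0.519466757774353, -0.24863088130950928), (0.0344291515648365, 0.10129588097333908), 79.60680389404297)
0.039 2854 ((0.5461907386779785, -0.25176021456718445), 0.06284153461456299)
0.042 373 ((0.5480202436447144, -0.2541469931602478), 0.05932994186878204)
0.048 390 ((0.5306485295295715, -0.24771840870380402), 0.0621255524456501)
0.051 2937 ((0.531545102596283, -0.2424810528755188), 0.062388062477111816)
0.054 623 ((0.5382901430130005, -0.2498038113117218), 0.05015106871724129)
green 4022 [ 0.6124 -0.229   0.0383] [ 0.483 -0.316  0.034] [ 0.676 -0.179  0.053]
[ 0.52145504 -0.24557247]
113.0 37.0 0.001 | 112.0 37.0 -0.001 | 111.0 37.0 0.001 | 110.0 38.0 0.0 | 109.0 38.0 -0.0 | 108.0 38.0 -0.001 | 107.0 39.0 0.0 | 84.0 -0.0 0.042 | 84.0 -1.0 0.042 | 84.0 -2.0 0.042 | 106.0 39.0 -0.001 | 83.0 -0.0 0.042 | 83.0 -1.0 0.041 | 83.0 -2.0 0.042 | 1
[... 15152 characters left out ...]
 -146.0 0.001 | 79.0 -144.0 0.0 | 80.0 -143.0 0.0 | 91.0 -132.0 -0.0 | 111.0 -121.0 -0.0 | 112.0 -120.0 -0.001 | 75.0 172.0 0.0 | 74.0 173.0 -0.0 | 74.0 174.0 0.0 | 73.0 175.0 0.0 | 73.0 177.0 0.001 | 72.0 -167.0 0.001 | 72.0 -166.0 0.0 | 72.0 -165.0 0.0 | 74.0 -157.0 -0.001 | 80.0 -145.0 0.0 | 80.0 -144.0 0.001 | 85.0 -139.0 -0.0 | 92.0 -133.0 0.001 | 93.0 -132.0 -0.001 | 111.0 -122.0 0.0 | 75.0 173.0 0.0 | 75.0 174.0 0.001 | 75.0 175.0 0.0 | 75.0 176.0 0.0 | 73.0 -167.0 0.001 | 75.0 -159.0 -0.0 | 75.0 -158.0 0.0 | 76.0 -156.0 0.0 | 76.0 -155.0 0.0 | 81.0 -146.0 0.002 | 81.0 -145.0 0.002 | 83.0 -144.0 -0.001 | 86.0 -140.0 0.001 | 94.0 -133.0 0.001 | 95.0 -132.0 -0.002 | 112.0 -122.0 0.001 |
```

```bash
python3 - <<'E'
from h import *
im=cv2.imread('pics/w1.png')[:,:,::-1].astype(int); d=np.load('w1.npy'); P=cloud('wrist',d)
R,G,B=im[...,0],im[...,1],im[...,2]
v,u=np.mgrid[:400,:640]
box=(u>280)&(u<392)&(v>55)&(v<190)&(d>0)
b=P[box&(P[...,2]>.088)&(P[...,0]>.51)][:,:2].astype(np.float32)
print(cv2.minAreaRect(b),np.median(b,0))
c=np.array(cv2.minAreaRect(b)[0])
w=box&(R>170)&(G>170)&(B>170)&(P[...,2]>.05); q=P[w][:,:2]-c; q=q[np.hypot(*q.T)>.015]; print('pointer',np.degrees(np.arctan2(q[:,1],q[:,0])).mean())
w=box&(R>150)&(G>110)&(B<90);q=P[w][:,:2]-c;print('yellow',np.degrees(np.arctan2(q[:,1],q[:,0])).mean())
e=np.array([.4796,-.2248])-c;print('lever',np.hypot(*e),np.degrees(np.arctan2(e[1],e[0])))
E
```

```text
((0.5483483672142029, -0.2540736198425293), (0.04436775669455528, 0.014217421412467957), 23.672271728515625) [ 0.5487695  -0.25374472]
pointer 23.97410300353342
yellow 58.635415568939514
lever 0.07472136784952352 156.93529647660029
```

```bash
python3 -m handwheel '[[0.12,-0.07,0.3,0],[0.24,-0.14,0.6,0],[0.24,-0.14,0.8,0],[0.24,-0.14,0.8,0],[0.24,-0.14,0.8,0]]' 0.15 >/dev/null
python3 -m handwheel '[[0,0,0.2,0],[0,0,0.4,0],[0,0,0.65,0],[0,0,0.65,0],[0,0,0.65,0]]' 0.15
python3 - <<'E'
from h import *
save('wrist','w2')
E
```

```text
time_s: 6.15
position: [0.48, -0.2269, 0.1593]
eef_rot: [[0.99, 0.141, 0.002], [0.141, -0.99, -0.001], [0.002, 0.001, -1.0]]
force: [0.6, 0.1, -0.7]
grip_width: 0.0399
grasp_force: 0.0
```

View pics/w2.png

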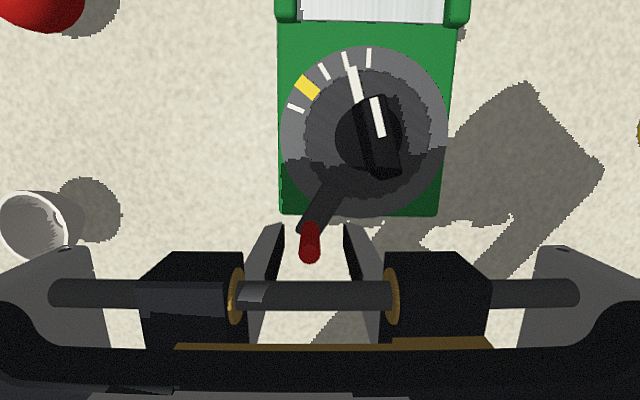

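The post at (310,243) stands between the two fingers, so I can close on it and then swing. I'll work out the arc first.

```bash
python3 -m handwheel '[[0,0,0,0],[0,0,0,0],[0,0,0,0],[0,0,0,0],[0,0,0,0],[0,0,0,0]]' 1
python3 - <<'E'
from h import *
o=get_obs();p=np.array(o['position'])[:2];Rm=np.array(o['eef_rot'])[:2,:2];c=np.array([.5483,-.2540])
a=157;R=.075
f=lambda t:np.array([np.cos(np.radians(t)),np.sin(np.radians(t))])*R
print(np.degrees(np.arctan2(*(p-c)[::-1])),np.hypot(*(p-c)))
for t in range(5,64,5): print(t,(Rm.T@(f(a+t)-f(a))/.1).round(3))
E
```

```text
time_s: 6.8
position: [0.4794, -0.2261, 0.1581]
eef_rot: [[0.99, 0.141, -0.0], [0.141, -0.99, 0.001], [-0.0, -0.001, -1.0]]
force: [-2.5, 2.0, 4.7]
grip_width: 0.0125
grasp_force: 30.0
157.97821988718582 0.07433067181399264
5 [-0.031  0.057]
10 [-0.057  0.117]
15 [-0.078  0.179]
20 [-0.094  0.243]
25 [-0.103  0.308]
30 [-0.108  0.373]
35 [-0.106  0.438]
40 [-0.099  0.503]
45 [-0.086  0.568]
50 [-0.067  0.63 ]
55 [-0.043  0.691]
60 [-0.014  0.75 ]
```

```bash
python3 -m handwheel '[[-0.031,0.057,0,0],[-0.057,0.117,0,0],[-0.078,0.179,0,0],[-0.094,0.243,0,0],[-0.103,0.308,0,0],[-0.108,0.373,0,0],[-0.106,0.438,0,0],[-0.099,0.503,0,0],[-0.086,0.568,0,0],[-0.067,0.63,0,0],[-0.043,0.691,0,0],[-0.028,0.72,0,0]]' 1
python3 -m handwheel '[[0,0,0,0],[0,0,0,0]]'
python3 - <<'E'
from h import *
o=get_obs();e=np.array(o['position'])[:2]-[.5483,-.2540]
print(np.degrees(np.arctan2(*e[::-1])),np.hypot(*e))
E
```

```text
time_s: 8.0
position: [0.4864, -0.2988, 0.158]
eef_rot: [[0.99, 0.14, -0.001], [0.14, -0.99, 0.0], [-0.001, -0.0, -1.0]]
force: [-2.9, 2.8, 4.9]
grip_width: 0.0122
grasp_force: 30.0
time_s: 8.2
position: [0.4866, -0.2989, 0.158]
eef_rot: [[0.99, 0.14, -0.0], [0.14, -0.99, -0.001], [-0.0, 0.001, -1.0]]
force: [-2.3, 0.1, 4.4]
grip_width: 0.0124
grasp_force: 30.0
-143.91829993828722 0.07631239699924806
```

```bash
python3 -m handwheel '[[0.01,0.02,0,0],[0.02,0.04,0,0],[0.02,0.04,0,0],[0.02,0.04,0,0]]'
python3 -m handwheel '[[0,0,0,0],[0,0,0,0],[0,0,0,0],[0,0,0,0]]' 0.15
python3 -m handwheel '[[0,0,-0.2,0],[0,0,-0.5,0],[0,0,-0.8,0],[0,0,-0.8,0],[0,0,-0.8,0]]'
python3 - <<'E'
from h import *
o=get_obs();save('wrist','w3');print(o['joints'])
E
```

```text
time_s: 8.6
position: [0.4876, -0.2999, 0.1579]
eef_rot: [[0.99, 0.141, -0.006], [0.141, -0.99, 0.005], [-0.005, -0.006, -1.0]]
force: [-9.2, 7.9, 9.7]
grip_width: 0.0126
grasp_force: 30.0
time_s: 9.0
position: [0.4895, -0.302, 0.1572]
eef_rot: [[0.99, 0.14, 0.0], [0.14, -0.99, -0.0], [0.0, 0.0, -1.0]]
force: [0.6, -0.7, -0.3]
grip_width: 0.0389
grasp_force: 0.0
time_s: 9.5
position: [0.4897, -0.3021, 0.2381]
eef_rot: [[0.99, 0.14, 0.001], [0.14, -0.99, -0.001], [0.001, 0.001, -1.0]]
force: [0.2, -0.6, 0.3]
grip_width: 0.0399
grasp_force: 0.0
[-6.51366754e-01  1.63392803e-01  1.41420548e+00  3.04929281e-05
  1.56213400e+00  7.78657024e-01]
```

View pics/w3.png

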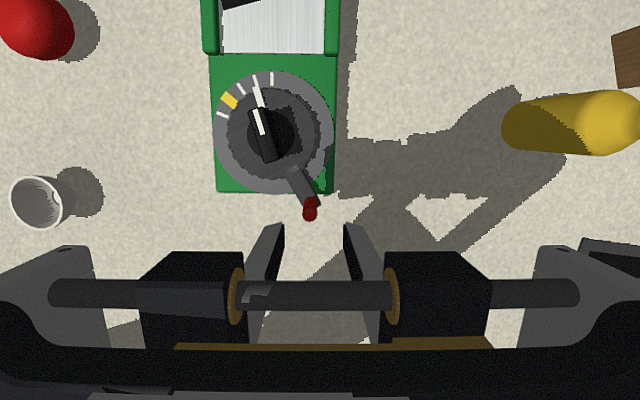

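The lever, with its post at (309,208), is at the loose stop. The pointer, (255,85) to (262,130), hasn't moved, and yellow is at (229,100). Next I go over the bar.

```bash
python3 - <<'E'
from h import *
im=cv2.imread('pics/w3.png')[:,:,::-1].astype(int); d=np.load('w3.npy'); P=cloud('wrist',d)
R,G,B=im[...,0],im[...,1],im[...,2]
v,u=np.mgrid[:400,:640]
box=(u>205)&(u<340)&(v>65)&(v<222)&(d>0)
b=P[box&(P[...,2]>.088)&(P[...,0]>.51)][:,:2].astype(np.float32)
print(cv2.minAreaRect(b))
c=P[box&(R>100)&(G<80)&(B<80)&(P[...,2]>.09)].mean(0)[:2]-[.5483,-.254];print(np.degrees(np.arctan2(c[1],c[0])))
E
python3 -m handwheel '[[0.32,-0.2,0,-0.08],[0.65,-0.39,0,-0.174],[0.65,-0.39,0,-0.174],[0.65,-0.39,0,-0.174],[0.65,-0.39,0,-0.174]]' 0.15
```

```text
((0.5474403500556946, -0.25269341468811035), (0.04430552199482918, 0.014367653988301754), 24.406423568725586)
-145.1058466928965
time_s: 10.05
position: [0.5474, -0.2544, 0.2361]
eef_rot: [[0.916, 0.401, -0.003], [0.401, -0.916, 0.001], [-0.002, -0.002, -1.0]]
force: [-0.1, -0.4, -0.2]
grip_width: 0.0401
grasp_force: 0.0
```

```bash
python3 -m handwheel '[[0,0,0.2,0],[0,0,0.4,0],[0,0,0.6,0],[0,0,0.78,0],[0,0,0.78,0],[0,0,0.78,0]]' 0.15
python3 -m handwheel '[[0,0,0,0],[0,0,0,0],[0,0,0,0],[0,0,0,0],[0,0,0,0]]' 1
python3 -m handwheel '[[0,0,0,-0.05],[0,0,0,-0.1],[0,0,0,-0.15],[0,0,0,-0.2],[0,0,0,-0.25],[0,0,0,-0.3],[0,0,0,-0.35],[0,0,0,-0.39],[0,0,0,-0.39],[0,0,0,-0.39]]'
python3 -m handwheel '[[0,0,0,0],[0,0,0,0],[0,0,0,0],[0,0,0,0]]' 0.15
python3 -m handwheel '[[0,0,-0.2,0],[0,0,-0.5,0],[0,0,-0.8,0],[0,0,-0.8,0],[0,0,-0.8,0]]'
```

```text
time_s: 10.65
position: [0.5476, -0.2547, 0.1596]
eef_rot: [[0.916, 0.401, -0.001], [0.401, -0.916, 0.0], [-0.001, -0.001, -1.0]]
force: [0.1, 0.3, 0.4]
grip_width: 0.04
grasp_force: 0.0
time_s: 11.15
position: [0.5484, -0.2539, 0.1605]
eef_rot: [[0.915, 0.403, 0.001], [0.403, -0.915, 0.0], [0.001, 0.0, -1.0]]
force: [-1.3, 1.3, 4.0]
grip_width: 0.0136
grasp_force: 30.0
time_s: 12.15
position: [0.5488, -0.2544, 0.1605]
eef_rot: [[0.518, 0.855, 0.002], [0.855, -0.518, -0.001], [0.0, 0.002, -1.0]]
force: [1.2, -1.3, 4.2]
grip_width: 0.0139
grasp_force: 30.0
time_s: 12.55
position: [0.548, -0.2539, 0.1591]
eef_rot: [[0.518, 0.856, -0.001], [0.856, -0.518, 0.001], [-0.0, -0.001, -1.0]]
force: [0.5, 0.8, 0.6]
grip_width: 0.0389
grasp_force: 0.0
time_s: 13.05
position: [0.5484, -0.2542, 0.2401]
eef_rot: [[0.518, 0.856, 0.001], [0.856, -0.518, -0.001], [0.0, 0.001, -1.0]]
force: [0.0, 0.3, -0.2]
grip_width: 0.0399
grasp_force: 0.0
```

```bash
python3 -m handwheel '[[-0.35,-0.14,0,0.09],[-0.71,-0.28,0,0.18],[-0.71,-0.28,0,0.28],[-0.71,-0.28,0,0.37],[-0.71,-0.28,0,0.46],[-0.71,-0.28,0,0.56],[-0.71,-0.28,0,0.56],[-0.71,-0.28,0,0.56]]' 0.15
python3 - <<'E'
from h import *
im,d=save('wrist','w4');im=im.astype(int);P=cloud('wrist',d)
R,G,B=im[...,0],im[...,1],im[...,2]
v,u=np.mgrid[:400,:640]
box=(u>205)&(u<340)&(v>65)&(v<235)&(d>0)
b=P[box&(P[...,2]>.088)&(P[...,0]>.515)][:,:2].astype(np.float32)
print(cv2.minAreaRect(b))
p=P[box&(R>100)&(G<80)&(B<80)&(P[...,2]>.09)];print(np.median(p,0))
E
```

```text
time_s: 13.85
position: [0.4871, -0.3, 0.2379]
eef_rot: [[0.989, 0.149, -0.002], [0.149, -0.989, 0.002], [-0.002, -0.002, -1.0]]
force: [-0.5, -0.4, -0.3]
grip_width: 0.0398
grasp_force: 0.0
((0.548495888710022, -0.25338318943977356), (0.04449741169810295, 0.0143104437738657), 58.68632507324219)
[ 0.4875972  -0.29980186  0.09709842]
```

View pics/w4.png

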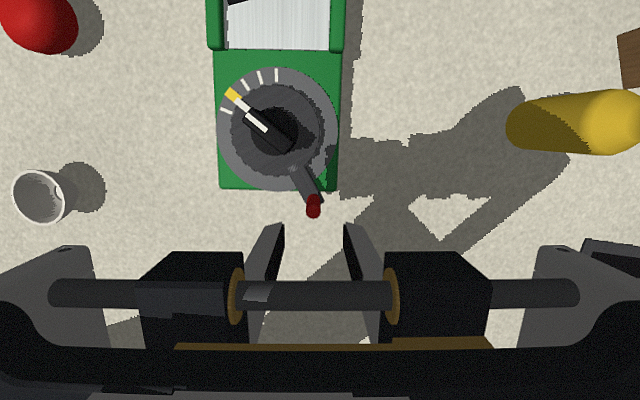

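The pointer at (245,112) points straight at the yellow mark (232,95), and the post is at (313,207). I'll descend and grip it.

```bash
python3 -m handwheel '[[0,0,0.2,0],[0,0,0.4,0],[0,0,0.6,0],[0,0,0.79,0],[0,0,0.79,0],[0,0,0.79,0]]' 0.15 >/dev/null
python3 -m handwheel '[[0,0,0,0],[0,0,0,0],[0,0,0,0],[0,0,0,0],[0,0,0,0],[0,0,0,0]]' 1
python3 - <<'E'
from h import *
o=get_obs();Rm=np.array(o['eef_rot'])[:2,:2];a=217;R=.0755
f=lambda t:np.array([np.cos(np.radians(t)),np.sin(np.radians(t))])*R
for t in [5,11,17,23,28,33,38,43,48,53,57,61]: print(t,(Rm.T@(f(a-t)-f(a))/.1).round(3))
E
```

```text
time_s: 15.1
position: [0.4878, -0.2994, 0.1615]
eef_rot: [[0.989, 0.147, 0.001], [0.147, -0.989, 0.002], [0.001, -0.002, -1.0]]
force: [-1.4, 5.5, 6.9]
grip_width: 0.0124
grasp_force: 30.0
5 [-0.029 -0.059]
11 [-0.057 -0.133]
17 [-0.076 -0.21 ]
23 [-0.088 -0.288]
28 [-0.092 -0.354]
33 [-0.089 -0.419]
38 [-0.081 -0.485]
43 [-0.068 -0.549]
48 [-0.049 -0.612]
53 [-0.024 -0.673]
57 [-0.    -0.721]
61 [ 0.026 -0.766]
```

```bash
python3 -m handwheel '[[-0.029,-0.059,0,0],[-0.057,-0.133,0,0],[-0.076,-0.21,0,0],[-0.088,-0.288,0,0],[-0.092,-0.354,0,0],[-0.089,-0.419,0,0],[-0.081,-0.485,0,0],[-0.068,-0.549,0,0],[-0.049,-0.612,0,0],[-0.024,-0.673,0,0],[0,-0.721,0,0],[0.026,-0.766,0,0]]' 1
python3 -m handwheel '[[0,0,0,0],[0,0,0,0],[0,0,0,0]]'
python3 - <<'E'
from h import *
o=get_obs();e=np.array(o['position'])[:2]-[.5483,-.2540]
print(np.degrees(np.arctan2(*e[::-1])),np.hypot(*e))
E
```

```text
time_s: 16.3
position: [0.4779, -0.2244, 0.1612]
eef_rot: [[0.989, 0.146, -0.002], [0.146, -0.989, -0.002], [-0.002, 0.001, -1.0]]
force: [-1.4, -4.3, 3.7]
grip_width: 0.0125
grasp_force: 30.0
time_s: 16.6
position: [0.478, -0.2243, 0.1612]
eef_rot: [[0.989, 0.147, -0.002], [0.147, -0.989, -0.001], [-0.002, 0.001, -1.0]]
force: [-3.6, -2.3, 5.5]
grip_width: 0.0125
grasp_force: 30.0
157.12662813816686 0.07632824621178101
```

```bash
python3 -m handwheel '[[0.013,-0.021,0,0],[0.013,-0.021,0,0],[0.013,-0.021,0,0]]'
python3 -m handwheel '[[0,0,0,0],[0,0,0,0],[0,0,0,0],[0,0,0,0]]' 0.15
python3 -m handwheel '[[0,0,-0.2,0],[0,0,-0.5,0],[0,0,-0.9,0],[0,0,-0.9,0],[0,0,-0.9,0],[0,0,-0.9,0]]'
python3 - <<'E'
from h import *
im,d=save('wrist','w5');im=im.astype(int);P=cloud('wrist',d)
R,G,B=im[...,0],im[...,1],im[...,2]
m=(R>100)&(G<80)&(B<80)&(P[...,2]>.085)&(P[...,2]<.1)&(d>0)
p=np.median(P[m],0);e=p[:2]-[.5483,-.254];print(p,np.degrees(np.arctan2(e[1],e[0])))
b=P[(P[...,2]>.088)&(P[...,2]<.1)&(np.hypot(P[...,0]-.5483,P[...,1]+.254)<.03)&(d>0)][:,:2].astype(np.float32);print(cv2.minAreaRect(b))
E
```

```text
time_s: 16.9
position: [0.4782, -0.2238, 0.1612]
eef_rot: [[0.989, 0.146, -0.004], [0.146, -0.989, -0.005], [-0.004, 0.005, -1.0]]
force: [-5.7, -7.4, 5.8]
grip_width: 0.012
grasp_force: 30.0
time_s: 17.3
position: [0.4796, -0.2211, 0.1599]
eef_rot: [[0.989, 0.147, -0.001], [0.147, -0.989, 0.002], [-0.001, -0.002, -1.0]]
force: [-0.3, 0.7, 0.8]
grip_width: 0.039
grasp_force: 0.0
time_s: 17.9
position: [0.4794, -0.2214, 0.249]
eef_rot: [[0.989, 0.147, -0.002], [0.147, -0.989, 0.002], [-0.002, -0.002, -1.0]]
force: [0.1, 0.4, -0.6]
grip_width: 0.0403
grasp_force: 0.0
[ 0.47836483 -0.21789697  0.09193014] 152.69560239479335
((0.5480107665061951, -0.25347259640693665), (0.04414314031600952, 0.014248736202716827), 58.83552932739258)
```

View pics/w5.png

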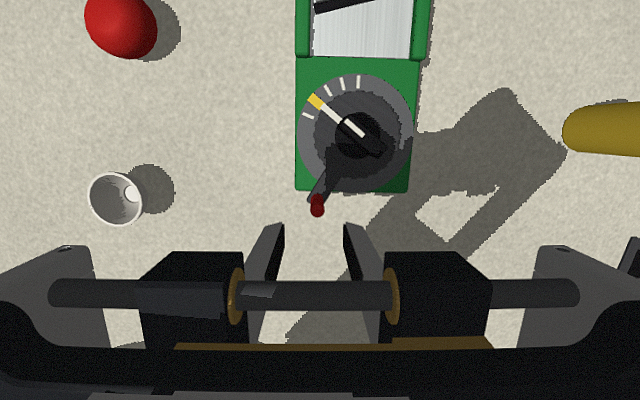

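The pointer is on yellow at (317,102), the lever is back at the tight stop with its post at (317,205), and the gripper is clear.

```bash
python3 -c "
from station import job_done;print(job_done())"
```

```text
the job is handed in; nothing more can be done
None
```

The job is handed in: the green slicer is set to the yellow mark (pointer at 58.8°, mark at 58.6° in the wrist images), its lock ring is back against the tight stop, the gripper is clear, and I never went near the orange slicer; the hand-in call returned no verdict.

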